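# Rock the biscuit stamp free of its tight stand

### The job

The finger-biscuit stamp is stuck in its wooden stand: the lips of two stiff sliding cheeks hook over its metal flange, so a straight pull cannot free it. Grip the stamp by its wooden handle and rock it side to side towards the cheeks, without wrenching it, so that its flange pushes first one cheek and then the other back; then lift it straight up and finish while still holding it upright and still, just clear above the stand and over the slot. Do not touch the stand or its cheeks with the gripper, and leave the other things on the table alone.

Things in the scene. Friction and masses are not known exactly. Their poses are not given: they have to be found in the camera images.
- stamp: Loose finger-biscuit stamp, 0.2 kg. Origin: centre of its underside, z up along the handle. From the bottom: aluminium stamping bar 44 (x) by 14 (y) mm, z 0 to 26; aluminium flange 50 (x) by 40 (y) mm, z 26 to 36; square wooden handle 24 by 24 mm, z 36 to 118. It starts upright in the slot of the stand, its axes parallel to the stand's (within 0.02 rad).
- stamp_grip (a point): Point on the axis of the stamp's handle 98 mm above the stamp's underside, a good height to grip (the handle goes on 20 mm above it).
- stand: Light wooden stamp stand fixed to the table, 120 (x) by 150 (y) mm; origin at the centre of its underside, on the table, z up. Deck 20 mm high. On either side in y a dark wooden cheek, 80 mm long in x and 57 mm high, slides along y on the deck; outside each is a 50 mm high end stop. The stamp is rocked about its foot in the stand's y-z plane, towards the cheeks.
- stand_slot (a point): Centre of the floor of the slot in the deck, 8 mm above the table; the stamp's underside rests here at the start. The slot is 48 (x) by 16.5 (y) mm and 12 mm deep.
- cheek_left (a joint): How far the cheek on the stand's +y side is pushed outwards, m: 0 closed to 0.007 at its stop; from about 0.005 its lip is clear of the flange. It moves against about 8 N of friction and stays where it is left (no spring). To push it 5 mm with the flange the stamp must lean about 0.17 to 0.2 rad to that side; past about 0.26 rad it is driven against the stop.
- cheek_right (a joint): The same for the cheek on the stand's -y side; positive is outwards (towards -y).
- cheek_left_lip (a point): Middle of the inner top edge of the left cheek's lip, 57 mm above the table. The cheek's inner wall stands 20.5 mm from the stand's middle plane when closed; the lip (49.5 to 57 mm above the table) reaches in to 15.5 mm, so it overlaps the stamp's flange by 4.5 mm, with 5.5 mm of free height between flange and lip.
- cheek_right_lip (a point): The same for the right cheek (stand's -y side).
- timer: Bystander: white round kitchen timer with a red knob, 66 x 66 x 46 mm, origin at the centre of its underside.
- glass_mug_a: Bystander: clear glass mug, 77 x 116 x 100 mm, origin at the centre of its underside.
- honey_jar: Bystander: honey jar with a gold lid, 77 x 77 x 120 mm, origin at the centre of its underside.
- orange_scraper: Bystander: small orange dough scraper lying flat, 34 x 60 x 10 mm, origin at the centre of its underside.
There are look-alikes about, which are no part of the job. What is shaped like the stamp but blue or purple is not meant.

How it is judged:
By the outcome, as a careful person would: the job done as asked, in the order asked, and still so for the second after the job is handed in, while the arm keeps its last pose, push and grip.
It also fails if it takes over 51 s, if anything falls off the work surface, if the arm or the gripper's body presses on something with over 40 N, if the wrist force passes 120 N, or if a joint passes its speed limit or range.

### The arm

A 6-joint arm with a two-finger parallel gripper is mounted at the origin on a cart in front of the work surface, level with it; the furniture and walls round the work are solid. World frame = base frame: x ahead of the robot, y to its left, z up, the work surface at z = 0. Lengths are in m, angles in rad, forces in N, time in s.
With the tool pointing down it reaches from about 0.35 to 0.85 m from the base axis. Payload 8.1 kg.
Tool frame: the origin (TCP) lies at the very end of the fingers, on their centre line; the grasp point (between the pads) lies robot.hold_point_z behind it (robot.hold_point_z is the distance from the TCP to the grasp point, in m); z points along the fingers, y is the direction in which the jaws open and shut (so a half turn about z gives the same grasp; the last joint's range is limited). The gripper opens to 93 mm and grips with 3 to 60 N. Pads are 15 mm wide; open, the fingers measure 128 mm over their backs; the gripper's body (75 mm by 188 mm) begins 65 mm behind the grasp point.
Start: joints at [-1.212, 0.13, 1.488, -0, 1.523, -0.085], TCP at [0.258, -0.542, 0.219] pointing down, gripper open.
Joint ranges: [-2.96, 2.96], [-0.89, 2.26], [0.02, 2.5], [-1.34, 4.48], [0, 2.73], [-2.66, 2.66]. Speed limits (rad/s): [2.39, 2.39, 2.79, 3.14, 3.14, 3.14].

### API

Orientations are given as a rotation vector (axis times angle).
In Python, from plant import robot, cams gives the robot as it stands. The module is installed in compiled form; this text tells all that it offers.
- The arm moves only by the tool step_arm, never from a script. Its argument "deltas" is a list of rows, each an object with "offset": the shift along the tool's x, y, z in cm, a list of three; "roll": the turn about the tool's z in rad. In form: [{"offset": [x, y, z], "roll": roll}, ...]. A call has 1 to 12 rows; each row shifts and turns the commanded pose from where the row before left it, along the tool's axes as they then stand; what a row does not reach is not made up. A row lasts 1/8 s, in which the tool goes at most 62.5 mm and 10.7 degrees, less where a joint would pass 70% of its speed; a pose out of reach is approached as far as the arm can. A call with a gripper value outside its range is refused whole. "fingers" is the finger opening in cm, from 0 to 9.3, set as the call begins (left out, the last holds). The fingers move at their own pace and stop on an object; "grip_force" is the grip in N (left out, the last holds). Time passes only in rows, so rows that do not move let the fingers close. It gives the time, the measured TCP pose, the force and the opening at its end, in the units of the state.
- robot.read_state(): the state, without advancing time (a new reading comes with each control period).
- cams.read_camera(name): name is "side" or "top" or "wrist"; returns a dict with "pixels" (480x640x3 uint8, red, green, blue), "fx", "fy", "cx", "cy" (pixels), "k1" (the pictures are not rectified: a ray, as slopes to the right and down, at radius r is drawn at 1 + k1 r^2 times it, then the intrinsics apply), "extrinsics" (4x4, takes a point from world to camera coordinates). Camera axes: x right, y down, z forward; pixel columns grow to the right and rows downward; lengths in m; the calibration is good to about 2 mm. A picture is of the moment at which its call begins. There is no depth.
- robot.close_job(): hands the job in, once; it reports no verdict.
Trained networks look in a picture, given as the dict that the camera call returned (one of the last four; its "shot" number tells which), for a name from the list of things; names that differ only in an ending like _2 or _b are one class to them, and where a whole thing is asked for, a point or a joint stands for the part that bears it (a point fixed in the world has none). Each returns a list of dicts, best first, with "score" (0 to 1); they miss things now and then, are a little off and sometimes report something else, mostly with a low value. They report only what shows in the picture. A call takes as long as a camera call. They do not tell look-alikes from the thing itself.
- cams.boxes_of(picture, thing): "xy" ([column, row] in pixels, amid what is visible of it).
- cams.silhouettes(picture, thing): "mask" (480x640 bool, what is visible of it) and "xy" ([column, row] in pixels, amid what is visible of it).
- cams.pinpoint(picture, thing): "xy" ([column, row] in pixels: a listed point, or the origin of a listed thing).
The state is a dict: "t": time; "q": joint angles; "dq": joint speeds; "joint_torque": joint torques, N m; "tool_pos": TCP position; "orientation": TCP orientation; "force": force on the tool from outside, world axes, zero at the start; "wrist_torque": the same for the moment, N m; "opening": finger opening in m.
Only numpy, scipy, OpenCV 4.12 (cv2) and the standard library are available. Lean on these libraries where they do the work, as an engineer would, in place of code of your own. Each camera call takes 0.05 s, during which the arm holds its last target. There are 200 camera calls.

## Working session

There is one attempt and no reset: what is moved stays moved. The work goes in short steps, Python scripts to look and compute and a tool call to move; the robot and the scene stay as the last step left them, time stands still between calls to the robot, and variables do not carry over. Pictures are saved under pics/ and viewed, about 8 in all and at most 12, crops included, and the job is handed in when it is done.

Besides the shell and the picture viewer there is one more tool, called after "Request:" as name(argument=value, ...), one argument or row to a line, values as JSON. step_arm: Moves the arm, as the interface text tells. Its arguments: {"type":"object","properties":{"deltas":{"type":"array"},"fingers":{"type":"number"},"grip_force":{"type":"number"}},"required":["deltas"]}

```bash
mkdir -p pics; cat > h.py <<'E'
import numpy as np, cv2
from plant import robot, cams
from scipy.spatial.transform import Rotation as R
def ray(p,uv):
    x=np.array([(uv[0]-p['cx'])/p['fx'],(uv[1]-p['cy'])/p['fy']]); u=x.copy()
    for _ in range(20): u=x/(1+p['k1']*(u@u))
    E=np.array(p['extrinsics']); 
    d=E[:3,:3].T@np.array([u[0],u[1],1]); o=-E[:3,:3].T@E[:3,3]
    return o,d/np.linalg.norm(d)
def atz(p,uv,z):
    o,d=ray(p,uv); return o+d*(z-o[2])/d[2]
def proj(p,X):
    E=np.array(p['extrinsics']); c=E[:3,:3]@np.asarray(X)+E[:3,3]; u=c[:2]/c[2]; u=u*(1+p['k1']*(u@u))
    return np.array([u[0]*p['fx']+p['cx'],u[1]*p['fy']+p['cy']])
def tri(L):
    A=0;b=0
    for p,uv in L:
        o,d=ray(p,uv); M=np.eye(3)-np.outer(d,d); A=A+M; b=b+M@o
    X=np.linalg.solve(A,b); return X,[np.round(proj(p,X)-uv,1) for p,uv in L]
def save(p,n,crop=None,s=1):
    im=p['pixels'][:,:,::-1]
    if crop: im=im[crop[1]:crop[3],crop[0]:crop[2]]
    cv2.imwrite('pics/'+n,cv2.resize(im,None,fx=s,fy=s,interpolation=cv2.INTER_CUBIC))
E
python3 - <<'E'
from h import *
s=robot.read_state(); print(s['t'],s['tool_pos'],s['orientation'],robot.hold_point_z)
P={n:cams.read_camera(n) for n in('side','top','wrist')}
for n,p in P.items():
    save(p,n+'0.png')
for n in('side','top'):
    p=P[n]
    print(n,'cam',ray(p,(320,240)))
    for t in('stamp_grip','stamp','stand_slot','stand','cheek_left_lip','cheek_right_lip'):
        print(n,t,[(np.round(d['xy']),round(d['score'],2)) for d in cams.pinpoint(p,t)][:4])
E
```

```text
0.0 [ 0.25743294 -0.541335    0.21759996] [-3.06278795e+00 -6.90978753e-01  4.22276047e-04] 0.0188
side cam (array([0.14446531, 1.05517579, 0.67934434]), array([ 0.2826304 , -0.84452696, -0.45485631]))
side stamp_grip [(array([337., 208.]), 0.85), (array([368., 236.]), 0.72), (array([276., 250.]), 0.63), (array([274., 221.]), 0.6)]
side stamp [(array([276., 279.]), 0.91), (array([339., 239.]), 0.85), (array([322., 258.]), 0.75), (array([366., 267.]), 0.7)]
side stand_slot [(array([319., 253.]), 0.93)]
side stand [(array([318., 258.]), 0.78)]
side cheek_left_lip [(array([316., 242.]), 0.64)]
side cheek_right_lip [(array([318., 257.]), 0.62), (array([321., 238.]), 0.41)]
top cam (array([ 0.22976551, -0.01430613,  1.40834393]), array([ 0.20648433,  0.00805601, -0.97841674]))
top stamp_grip [(array([431., 228.]), 0.89), (array([358., 227.]), 0.88), (array([296., 194.]), 0.85), (array([368., 170.]), 0.75)]
top stamp [(array([361., 182.]), 0.87), (array([423., 241.]), 0.69), (array([356., 236.]), 0.66), (array([366., 304.]), 0.65)]
top stand_slot [(array([357., 236.]), 0.75)]
top stand [(array([358., 234.]), 0.72)]
top cheek_left_lip [(array([354., 231.]), 0.75)]
top cheek_right_lip [(array([365., 231.]), 0.62)]
```

View pics/side0.png

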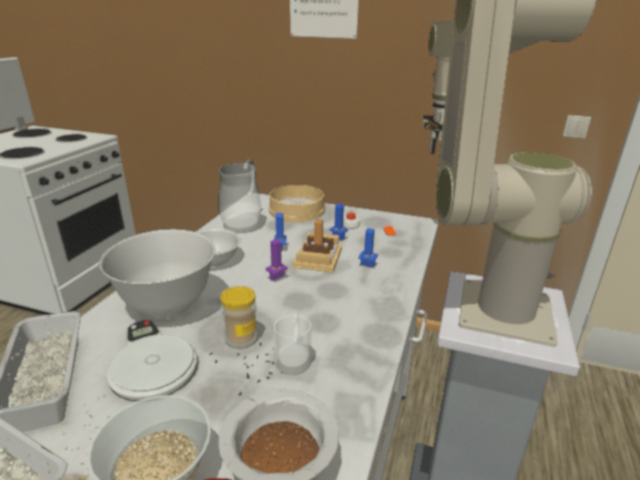

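View pics/top0.png

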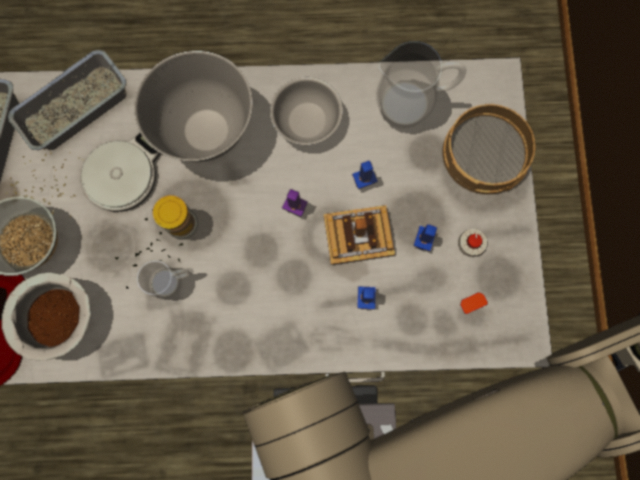

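The real stamp is the wooden-handled one in the stand, at top (360,228) and side (319,235). The look-alikes I'm excluding are blue at top (366,176), (426,238) and (367,298), and purple at (295,203). I'll confirm with an enlarged crop and measure.

```bash
python3 - <<'E'
from h import *
s=robot.read_state(); M=R.from_rotvec(s['orientation']).as_matrix(); print('tool axes cols\n',np.round(M,3))
S=cams.read_camera('side');T=cams.read_camera('top')
for t,z in(('stand_slot',.008),('stand',0),('stamp_grip',.106),('cheek_left_lip',.057),('cheek_right_lip',.057)):
    for n,p in(('S',S),('T',T)):
        for d in cams.pinpoint(p,t)[:5]: print(t,n,np.round(d['xy']),round(d['score'],2),np.round(atz(p,d['xy'],z),3))
m=cams.silhouettes(T,'stand'); 
for d in m[:1]:
    q=cv2.minAreaRect(np.argwhere(d['mask'])[:,::-1].astype(np.float32)); 
    B=np.array([atz(T,c,.03) for c in cv2.boxPoints(q)]);print(d['score'],q);print(np.round(B,3))
    for i in range(4):
        e=B[(i+1)%4]-B[i];print(np.linalg.norm(e),np.degrees(np.arctan2(e[1],e[0])))
a=S['pixels'][170:290,260:400];b=T['pixels'][170:290,290:430]
cv2.imwrite('pics/c1.png',cv2.resize(np.hstack([a,b])[:,:,::-1],(800,343),interpolation=cv2.INTER_CUBIC))
E
```

```text
tool axes cols
 [[ 0.903  0.429 -0.   ]
 [ 0.429 -0.903 -0.   ]
 [-0.     0.    -1.   ]]
stand_slot S [318. 256.] 0.8 [ 0.535 -0.091  0.008]
stand_slot T [354. 234.] 0.81 [ 0.538 -0.083  0.008]
stand S [318. 258.] 0.93 [ 0.535 -0.092  0.   ]
stand T [359. 234.] 0.67 [ 0.537 -0.096  0.   ]
stand T [364. 231.] 0.61 [ 0.545 -0.109  0.   ]
stand T [356. 233.] 0.6 [ 0.542 -0.089  0.   ]
stamp_grip S [368. 235.] 0.97 [ 0.382 -0.084  0.106]
stamp_grip S [340. 207.] 0.83 [ 0.514 -0.25   0.106]
stamp_grip S [274. 223.] 0.66 [ 0.662 -0.066  0.106]
stamp_grip T [369. 294.] 0.94 [ 0.383 -0.105  0.106]
stamp_grip T [366. 170.] 0.71 [ 0.662 -0.11   0.106]
stamp_grip T [430. 231.] 0.59 [ 0.517 -0.245  0.106]
stamp_grip T [360. 225.] 0.58 [ 0.537 -0.092  0.106]
stamp_grip T [292. 197.] 0.58 [0.604 0.057 0.106]
cheek_left_lip S [319. 236.] 0.71 [ 0.542 -0.122  0.057]
cheek_left_lip S [315. 243.] 0.52 [ 0.537 -0.075  0.057]
cheek_left_lip T [352. 230.] 0.79 [ 0.536 -0.077  0.057]
cheek_right_lip S [318. 237.] 0.62 [ 0.542 -0.115  0.057]
cheek_right_lip T [366. 230.] 0.86 [ 0.536 -0.109  0.057]
0.76 ((359.18182373046875, 234.3505401611328), (51.13492202758789, 65.10505676269531), 82.33319854736328)
[[ 0.584 -0.013  0.03 ]
 [ 0.6   -0.165  0.03 ]
 [ 0.479 -0.174  0.03 ]
 [ 0.464 -0.025  0.03 ]]
0.1527122386036726 -83.86105246126279
0.12149488852779179 -175.51483645031794
0.14995734680590458 96.03473190885099
0.12117385192283839 5.783748854220864
```

View pics/c1.png

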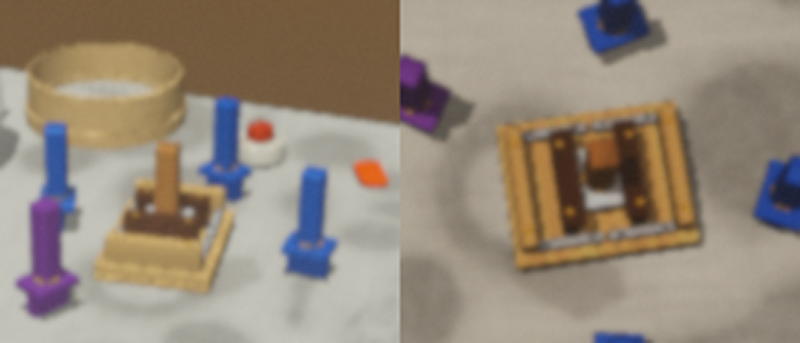

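Confirmed: orange-brown wooden handle, crop (168,180) in the side half and (603,155) in the top half, between the dark cheeks; the blue and purple ones are free-standing. The stand is at about (0.534,-0.094) with its x axis yawed about +5.5°. The jaw axis will go along the stand's x, so the handle can pivot in the pads while it rocks.

Request:
step_arm(
  deltas=[
    {"offset": [0,0,0],"roll": -0.155},
    {"offset": [0,0,0],"roll": -0.155},
    {"offset": [0,0,0],"roll": -0.155},
    {"offset": [0,0,0],"roll": -0.155},
    {"offset": [0,0,0],"roll": -0.155},
    {"offset": [0,0,0],"roll": -0.155},
    {"offset": [0,0,0],"roll": -0.155},
    {"offset": [0,0,0],"roll": -0.14},
    {"offset": [0,0,0],"roll": 0},
  ],
  fingers=6,
  grip_force=20,
)

```text
t: 2.52
tool_pos: [0.2577, -0.5419, 0.2186]
orientation: [2.111, 2.327, -0.0]
force: [0.4, 0.1, -0.1]
opening: 0.0599
```

```bash
cat >> h.py <<'E'
def delta(X):
    s=robot.read_state(); M=R.from_rotvec(s['orientation']).as_matrix()
    print('t',s['t'],'tcp',np.round(s['tool_pos'],4),'q',np.round(s['q'],2),'F',np.round(s['force'],1),'tau',np.round(s['wrist_torque'],2),'open',round(s['opening'],4),'tooly deg',np.degrees(np.arctan2(M[1,1],M[0,1])))
    print('cm tool',np.round(100*M.T@(np.array(X)-s['tool_pos']),2))
E
python3 -c "
from h import *
delta([.534,-.094,.217])"
```

```text
t 2.525 tcp [ 0.2577 -0.5419  0.2186] q [-1.21  0.13  1.49  0.    1.52 -1.31] F [ 0.4  0.1 -0.1] tau [-0.05 -0.07 -0.01] open 0.0599 tooly deg 5.563160085630683
cm tool [41.9  31.85  0.16]
```

Request:
step_arm(
  deltas=[
    {"offset": [3.5,2.7,0],"roll": 0},
    {"offset": [3.5,2.7,0],"roll": 0},
    {"offset": [3.5,2.7,0],"roll": 0},
    {"offset": [3.5,2.7,0],"roll": 0},
    {"offset": [3.5,2.7,0],"roll": 0},
    {"offset": [3.5,2.7,0],"roll": 0},
    {"offset": [3.5,2.7,0],"roll": 0},
    {"offset": [3.5,2.7,0],"roll": 0},
    {"offset": [3.5,2.7,0],"roll": 0},
    {"offset": [3.5,2.7,0],"roll": 0},
    {"offset": [3.5,2.5,0],"roll": 0},
    {"offset": [3.4,2.4,0],"roll": 0},
  ],
)

```text
t: 4.03
tool_pos: [0.5348, -0.0923, 0.2188]
orientation: [2.114, 2.323, 0.0]
force: [0.5, -0.3, 0.3]
opening: 0.0599
```

```bash
python3 - <<'E'
from h import *
delta([.534,-.094,.217])
W=cams.read_camera('wrist'); save(W,'w1.png')
print(ray(W,(320,240)))
for t,z in(('stand_slot',.008),('stand',0),('stamp_grip',.106),('cheek_left_lip',.057),('cheek_right_lip',.057)):
        for d in cams.pinpoint(W,t)[:4]: print(t,np.round(d['xy']),round(d['score'],2),np.round(atz(W,d['xy'],z),4))
E
```

```text
t 4.025 tcp [ 0.5348 -0.0923  0.2188] q [-0.27 -0.03  1.65 -0.    1.52 -0.36] F [ 0.5 -0.3  0.3] tau [-0.01 -0.09  0.04] open 0.0599 tooly deg 5.3977002767491
cm tool [-0.16 -0.09  0.18]
(array([ 0.52825315, -0.02136824,  0.38468426]), array([ 0.01786665, -0.24936774, -0.96824403]))
stand [320. 218.] 0.76 [ 0.5334 -0.0959  0.    ]
stamp_grip [444.  48.] 0.92 [0.6064 0.0519 0.106 ]
stamp_grip [287. 394.] 0.86 [ 0.5169 -0.2382  0.106 ]
stamp_grip [326. 243.] 0.79 [ 0.538 -0.095  0.106]
stamp_grip [139. 234.] 0.62 [ 0.3904 -0.1018  0.106 ]
cheek_left_lip [323. 214.] 0.89 [ 0.5345 -0.081   0.057 ]
```

View pics/w1.png

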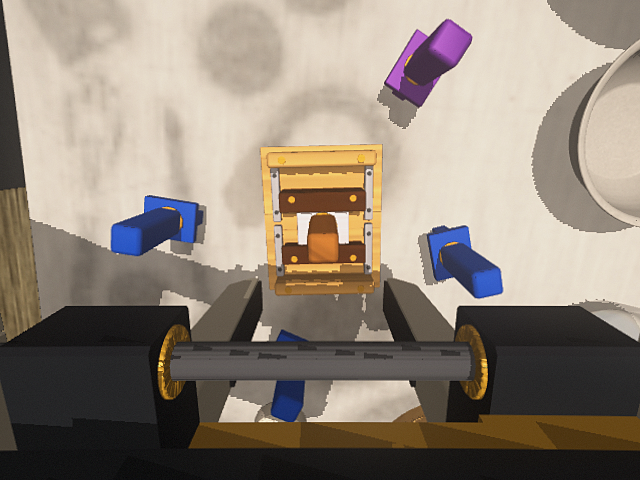

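The wrist view is clear: stand corners (262,147), (382,145), (380,293), (275,293); handle top centre about (323,248), between the fingers. I'll refine yaw and centre from this picture.

```bash
python3 - <<'E'
from h import *
p=cams.read_camera('wrist'); im=p['pixels']
save(p,'w2.png',(250,130,400,305),3.4)
# brighter handle top: segment orange
print('top c', atz(p,(323,248),.126))
hsv=cv2.cvtColor(im,cv2.COLOR_RGB2HSV)
print(im[250,322],im[215,322],im[200,320],im[175,320])
a=atz(p,(264,160),.05);b=atz(p,(382,156),.05);print('stop top edge',a,b,np.degrees(np.arctan2(*(b-a)[1::-1])))
for u in((281,190),(366,190)): print(u,atz(p,u,.057))
for s in cams.silhouettes(p,'cheek_left_lip')[:2]:
    q=cv2.minAreaRect(np.argwhere(s['mask'])[:,::-1].astype(np.float32));B=[atz(p,c,.057) for c in cv2.boxPoints(q)];print(s['score'],q,np.round(B,4))
    for i in range(4):
        e=B[(i+1)%4]-B[i];print(np.linalg.norm(e),np.degrees(np.arctan2(e[1],e[0])))
E
```

```text
top c [ 0.53476173 -0.09593004  0.126     ]
[198 116  48] [119  72  39] [106  62  35] [238 185  93]
stop top edge [ 0.47598404 -0.04002528  0.05      ] [ 0.58170644 -0.02642635  0.05      ] 7.329630038613724
(281, 190) [ 0.49373863 -0.06462165  0.057     ]
(366, 190) [ 0.57030079 -0.0573289   0.057     ]
0.7 ((323.5, 197.5), (27.0, 89.0), 90.0) [[ 0.4916 -0.0594  0.057 ]
 [ 0.5714 -0.0518  0.057 ]
 [ 0.5746 -0.0762  0.057 ]
 [ 0.4932 -0.084   0.057 ]]
0.08017657880467897 5.441284349362638
0.024598642149835356 -82.65177058166374
0.08176749161386167 -174.55928182081692
0.024596340783166734 93.64181889494668
```

View pics/w2.png

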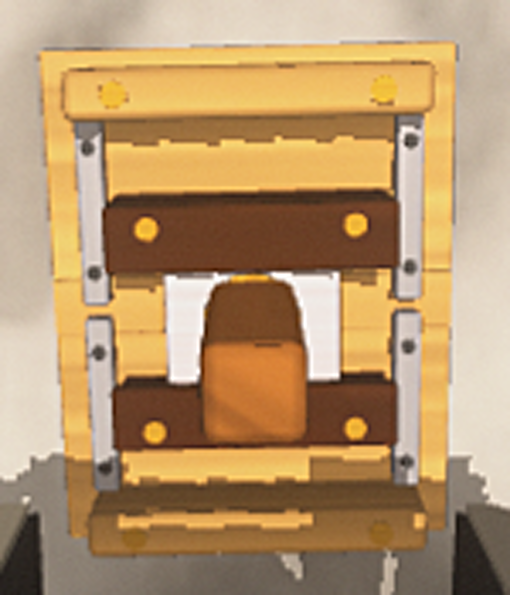

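Handle top centre refines to about pixel (325,245), giving (0.536,-0.094); the cheek edges give a yaw of about 6.4°. Descending to TCP z 0.087.

Request:
step_arm(
  deltas=[
    {"offset": [-0.2,0.1,2],"roll": -0.017},
    {"offset": [0,0,2],"roll": 0},
    {"offset": [0,0,2],"roll": 0},
    {"offset": [0,0,2],"roll": 0},
    {"offset": [0,0,2],"roll": 0},
    {"offset": [0,0,1.6],"roll": 0},
    {"offset": [0,0,1.6],"roll": 0},
    {"offset": [0,0,0],"roll": 0},
  ],
)

```text
t: 5.42
tool_pos: [0.5343, -0.0952, 0.085]
orientation: [-2.088, -2.344, 0.002]
force: [-0.1, 1.4, 0.4]
opening: 0.0597
```

```bash
python3 - <<'E'
from h import *
delta([.536,-.094,.087])
p=cams.read_camera('wrist'); save(p,'w3.png')
E
```

```text
t 5.425 tcp [ 0.5343 -0.0952  0.085 ] q [-0.27  0.08  1.79  0.    1.27 -0.39] F [-0.1  1.4  0.4] tau [ 0.02 -0.07  0.02] open 0.0597 tooly deg 6.591598827697956
cm tool [ 0.1   0.19 -0.2 ]
```

View pics/w3.png

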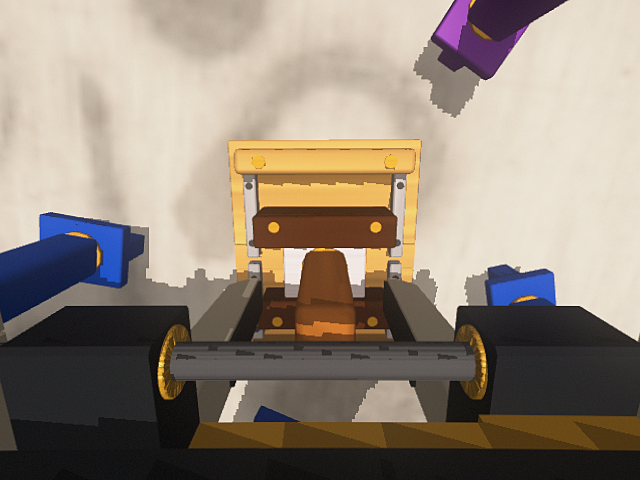

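Handle (296–355 wide, centre about 326) is centred between the fingers (inner edges 262 and 384). A small correction, then close.

Request:
step_arm(
  deltas=[
    {"offset": [0.1,0.15,-0.2],"roll": 0},
    {"offset": [0,0,0],"roll": 0},
  ],
)

```text
t: 5.72
tool_pos: [0.5377, -0.0945, 0.0899]
orientation: [2.089, 2.344, 0.002]
force: [-0.0, 0.8, 0.6]
opening: 0.0601
```

Request:
step_arm(
  deltas=[
    {"offset": [0,0,0],"roll": 0},
    {"offset": [0,0,0],"roll": 0},
    {"offset": [0,0,0],"roll": 0},
    {"offset": [0,0,0],"roll": 0},
    {"offset": [0,0,0],"roll": 0},
    {"offset": [0,0,0],"roll": 0},
  ],
  fingers=1.5,
  grip_force=20,
)

```text
t: 6.48
tool_pos: [0.5365, -0.0944, 0.0885]
orientation: [-2.09, -2.345, 0.0]
force: [-0.6, -0.8, -1.7]
opening: 0.0242
```

```bash
python3 - <<'E'
from h import *
delta([.536,-.094,.087])
E
```

```text
t 6.475 tcp [ 0.5365 -0.0944  0.0885] q [-0.27  0.08  1.78 -0.    1.28 -0.38] F [-0.6 -0.8 -1.7] tau [-0.03 -0.07  0.01] open 0.0242 tooly deg 6.590167046417977
cm tool [ 0.04 -0.05  0.15]
```

Gripped (24.2 mm opening). Rocking slowly towards the +y cheek, watching the force.

Request:
step_arm(
  deltas=[
    {"offset": [0.2,0,0],"roll": 0},
    {"offset": [0.2,0,0],"roll": 0},
    {"offset": [0.2,0,0],"roll": 0},
    {"offset": [0.2,0,0],"roll": 0},
    {"offset": [0.2,0,0],"roll": 0},
    {"offset": [0,0,0],"roll": 0},
  ],
)

```text
t: 7.22
tool_pos: [0.5358, -0.0855, 0.0893]
orientation: [2.089, 2.344, -0.002]
force: [-1.4, -4.6, 1.2]
opening: 0.024
```

Request:
step_arm(
  deltas=[
    {"offset": [0.15,0,0.01],"roll": 0},
    {"offset": [0.15,0,0.01],"roll": 0},
    {"offset": [0.15,0,0.01],"roll": 0},
    {"offset": [0.15,0,0.01],"roll": 0},
    {"offset": [0.15,0,0.01],"roll": 0},
    {"offset": [0.15,0,0.01],"roll": 0},
    {"offset": [0,0,0],"roll": 0},
  ],
)

```text
t: 8.1
tool_pos: [0.5351, -0.0766, 0.0888]
orientation: [2.089, 2.343, -0.001]
force: [0.1, -5.5, 1.6]
opening: 0.0239
```

```bash
python3 - <<'E'
from h import *
delta([.5365,-.0944,.0885])
p=cams.read_camera('wrist'); save(p,'w4.png',(160,100,480,400),2)
E
```

```text
t 8.1 tcp [ 0.5351 -0.0766  0.0888] q [-0.24  0.07  1.8  -0.    1.27 -0.35] F [ 0.1 -5.5  1.6] tau [-1.26 -0.02  0.01] open 0.0239 tooly deg 6.579474345090729
cm tool [-1.78 -0.06  0.04]
```

View pics/w4.png

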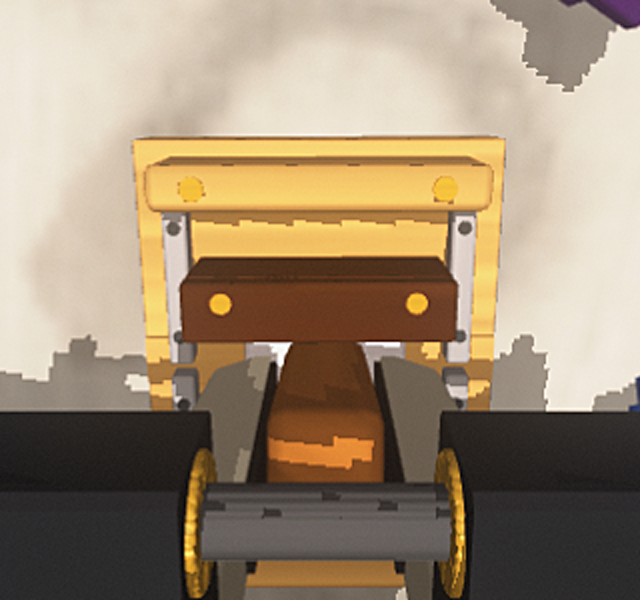

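View: left cheek screws at full-frame (270,251.5) and (368.5,251.5), end stop screws at (255,194) and (382.5,194). Comparing their spacing with the earlier picture (w2) gives the cheek's travel.

```bash
cat >> h.py <<'E'
def gap(p,c,st):
    n=np.array([-np.sin(.112),np.cos(.112),0])
    C=np.mean([atz(p,u,.057) for u in c],0);S=np.mean([atz(p,u,.050) for u in st],0)
    return 1000*(S-C)@n, C, S
E
python3 - <<'E'
from h import *
p=cams.read_camera('wrist')
print(gap(p,[(270,251.5),(368.5,251.5)],[(255,194),(382.5,194)]))
# w2 pose: TCP shift and rotation from now
s=robot.read_state()
E=np.array(p['extrinsics']); Tt=np.eye(4);Tt[:3,:3]=R.from_rotvec(s['orientation']).as_matrix();Tt[:3,3]=s['tool_pos']
CT=E@Tt
T0=np.eye(4);T0[:3,:3]=R.from_rotvec([2.114,2.323,0]).as_matrix();T0[:3,3]=[.5348,-.0923,.2188]
p0=dict(p);p0['extrinsics']=CT@np.linalg.inv(T0)
print(gap(p0,[(292.9,197.4),(354.7,196.2)],[(282.9,157.6),(363.2,156.5)]))
# w3
T0[:3,:3]=R.from_rotvec([-2.088,-2.344,.002]).as_matrix();T0[:3,3]=[.5343,-.0952,.085]
p0['extrinsics']=CT@np.linalg.inv(T0)
print(gap(p0,[(274,227.5),(376,227.5)],[(258.5,162),(391,162)]))
E
```

```text
(np.float64(31.906289210380432), array([ 0.5321428 , -0.06354317,  0.057     ]), array([ 0.52826964, -0.03187133,  0.05      ]))
(np.float64(34.95190030663704), array([ 0.53403513, -0.06504551,  0.057     ]), array([ 0.53010779, -0.03031495,  0.05      ]))
(np.float64(34.88993385243943), array([ 0.53272662, -0.06685336,  0.057     ]), array([ 0.5285722 , -0.03221069,  0.05      ]))
```

About 3 mm of travel so far, so 4 mm more.

Request:
step_arm(
  deltas=[
    {"offset": [0.1,0,0.01],"roll": 0},
    {"offset": [0.1,0,0.01],"roll": 0},
    {"offset": [0.1,0,0.01],"roll": 0},
    {"offset": [0.1,0,0.01],"roll": 0},
    {"offset": [0,0,0],"roll": 0},
    {"offset": [0,0,0],"roll": 0},
  ],
)

```text
t: 8.95
tool_pos: [0.5347, -0.0727, 0.0885]
orientation: [2.089, 2.343, -0.001]
force: [-0.4, -5.8, 1.7]
opening: 0.0237
```

```bash
cat >> h.py <<'E'
def gold(p,crop):
    h=cv2.cvtColor(p['pixels'],cv2.COLOR_RGB2HSV); m=((h[...,0]>=18)&(h[...,0]<=28)&(h[...,1]>200)&(h[...,2]>150)).astype(np.uint8)
    k=np.zeros_like(m);k[crop[1]:crop[3],crop[0]:crop[2]]=1
    n,_,st,c=cv2.connectedComponentsWithStats(m*k)
    return [(np.round(c[i],1),st[i,4]) for i in range(1,n) if 25<st[i,4]<300]
E
python3 - <<'E'
from h import *
delta([.5365,-.0944,.0885])
p=cams.read_camera('wrist'); save(p,'w5.png',(160,100,480,400),2)
print(gold(p,(160,100,480,300)))
E
```

```text
t 8.95 tcp [ 0.5347 -0.0727  0.0885] q [-0.23  0.07  1.8  -0.    1.27 -0.34] F [-0.4 -5.8  1.7] tau [-1.32 -0.05  0.03] open 0.0237 tooly deg 6.578229928450644
cm tool [-2.17 -0.07  0.  ]
[(array([366.1, 256.1]), np.int32(36)), (array([270.3, 256.7]), np.int32(26))]
```

View pics/w5.png

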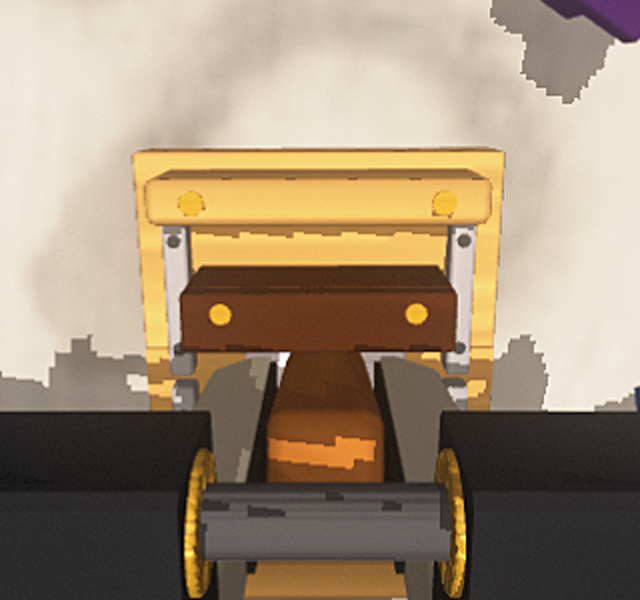

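The screws now give about 4.2 mm of travel: cheek (270,257), stop (255,201.5). Force is still low at 6 N. Another 5 mm.

Request:
step_arm(
  deltas=[
    {"offset": [0.1,0,0.01],"roll": 0},
    {"offset": [0.1,0,0.01],"roll": 0},
    {"offset": [0.1,0,0.01],"roll": 0},
    {"offset": [0.1,0,0.01],"roll": 0},
    {"offset": [0.1,0,0.01],"roll": 0},
    {"offset": [0,0,0],"roll": 0},
    {"offset": [0,0,0],"roll": 0},
  ],
)

```text
t: 9.88
tool_pos: [0.5342, -0.0679, 0.0881]
orientation: [2.089, 2.343, -0.001]
force: [-0.8, -6.1, 2.5]
opening: 0.0242
```

```bash
cat >> h.py <<'E'
def tm(p,tpl,crop):
    g=p['pixels'][crop[1]:crop[3],crop[0]:crop[2]]; g=cv2.resize(g,None,fx=4,fy=4,interpolation=cv2.INTER_CUBIC);t=cv2.resize(tpl,None,fx=4,fy=4,interpolation=cv2.INTER_CUBIC)
    r=cv2.matchTemplate(g,t,cv2.TM_CCOEFF_NORMED);_,v,_,l=cv2.minMaxLoc(r)
    return np.array(crop[:2])+np.array(l)/4+np.array(tpl.shape[1::-1])/2,v
E
python3 - <<'E'
from h import *
delta([.5365,-.0944,.0885])
p=cams.read_camera('wrist')
t4=cv2.cvtColor(cv2.resize(cv2.imread('pics/w5.png'),None,fx=.5,fy=.5,interpolation=cv2.INTER_AREA),cv2.COLOR_BGR2RGB)
f=lambda x,y:t4[int(y-106):int(y-94),int(x-168):int(x-152)].copy()
r=[]
for u in((270,257),(368,257),(255,201),(382,201)):
    x,v=tm(p,f(*u),(u[0]-15,u[1]-12,u[0]+15,u[1]+30)); r.append(x);print(u,x,round(v,3))
print(gap(p,r[:2],r[2:]))
# side image lean
S=cams.read_camera('side'); save(S,'s5.png',(270,170,370,290),5)
E
```

```text
t 9.875 tcp [ 0.5342 -0.0679  0.0881] q [-0.22  0.07  1.8  -0.    1.27 -0.33] F [-0.8 -6.1  2.5] tau [-1.41 -0.02  0.05] open 0.0242 tooly deg 6.571359326384841
cm tool [-2.66 -0.07 -0.03]
(270, 257) [270.   262.75] 0.991
(368, 257) [367.75 262.75] 0.989
(255, 201) [255.25 209.5 ] 0.915
(382, 201) [381.75 209.75] 0.927
(np.float64(29.602128453277942), array([ 0.53178384, -0.0613251 ,  0.057     ]), array([ 0.52824648, -0.03193419,  0.05      ]))
```

View pics/s5.png

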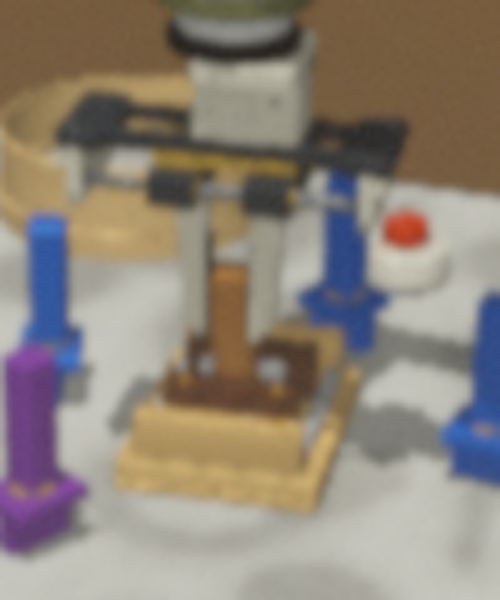

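The side view shows the stamp leaning and the fingers well above the cheeks. Left cheek travel is 5.3 mm (34.9 → 29.6). I'll add 3 mm for margin, then return to centre.

Request:
step_arm(
  deltas=[
    {"offset": [0.1,0,0.01],"roll": 0},
    {"offset": [0.1,0,0.01],"roll": 0},
    {"offset": [0.1,0,0.01],"roll": 0},
    {"offset": [0,0,0],"roll": 0},
    {"offset": [0,0,0],"roll": 0},
  ],
)

```text
t: 10.6
tool_pos: [0.5338, -0.0649, 0.0879]
orientation: [2.089, 2.343, -0.001]
force: [-1.1, -7.2, 3.0]
opening: 0.0241
```

Request:
step_arm(
  deltas=[
    {"offset": [-0.3,0,-0.02],"roll": 0},
    {"offset": [-0.3,0,-0.02],"roll": 0},
    {"offset": [-0.3,0,-0.02],"roll": 0},
    {"offset": [-0.3,0,-0.02],"roll": 0},
    {"offset": [-0.3,0,-0.02],"roll": 0},
    {"offset": [-0.3,0,-0.02],"roll": 0},
    {"offset": [-0.3,0,-0.02],"roll": 0},
    {"offset": [-0.3,0,-0.01],"roll": 0},
    {"offset": [-0.3,0,-0.01],"roll": 0},
    {"offset": [-0.3,0,-0.01],"roll": 0},
    {"offset": [0,0,0],"roll": 0},
    {"offset": [0,0,0],"roll": 0},
  ],
)

```text
t: 12.1
tool_pos: [0.5365, -0.0937, 0.0884]
orientation: [2.09, 2.345, -0.001]
force: [0.4, 1.9, -1.2]
opening: 0.0238
```

```bash
python3 - <<'E'
from h import *
delta([.5365,-.0944,.0885])
p=cams.read_camera('wrist'); save(p,'w6.png',(160,100,480,400),2)
print(gold(p,(200,150,440,340)))
E
```

```text
t 12.1 tcp [ 0.5365 -0.0937  0.0884] q [-0.27  0.08  1.78 -0.    1.28 -0.38] F [ 0.4  1.9 -1.2] tau [ 0.37 -0.12  0.05] open 0.0238 tooly deg 6.583484037752517
cm tool [-0.07 -0.01 -0.01]
[]
```

View pics/w6.png

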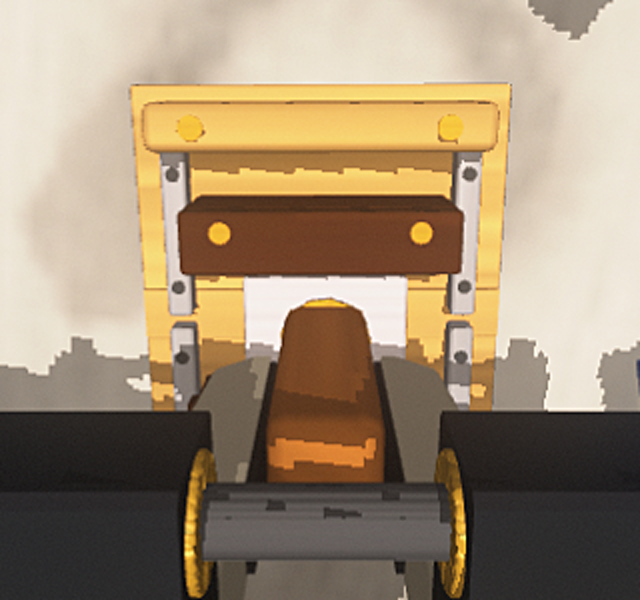

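```bash
python3 - <<'E'
from h import *
p=cams.read_camera('wrist')
print(gap(p,[(269.5,216.5),(370.8,216.5)],[(254.8,163.7),(385.5,163.5)]))
E
```

```text
(np.float64(28.383748975871804), array([ 0.53176543, -0.06018522,  0.057     ]), array([ 0.52854516, -0.0319847 ,  0.05      ]))
```

Request:
step_arm(
  deltas=[
    {"offset": [-0.3,0,0],"roll": 0},
    {"offset": [-0.3,0,0],"roll": 0},
    {"offset": [-0.3,0,0.01],"roll": 0},
    {"offset": [-0.3,0,0.01],"roll": 0},
    {"offset": [-0.2,0,0.01],"roll": 0},
    {"offset": [-0.2,0,0.01],"roll": 0},
    {"offset": [-0.2,0,0.01],"roll": 0},
    {"offset": [0,0,0],"roll": 0},
  ],
)

```text
t: 13.2
tool_pos: [0.5387, -0.1107, 0.0883]
orientation: [-2.089, -2.345, -0.001]
force: [-0.0, 5.6, 1.2]
opening: 0.0238
```

Request:
step_arm(
  deltas=[
    {"offset": [-0.2,0,0.02],"roll": 0},
    {"offset": [-0.2,0,0.02],"roll": 0},
    {"offset": [-0.2,0,0.02],"roll": 0},
    {"offset": [-0.2,0,0.02],"roll": 0},
    {"offset": [-0.15,0,0.02],"roll": 0},
    {"offset": [0,0,0],"roll": 0},
    {"offset": [0,0,0],"roll": 0},
  ],
)

```text
t: 14.08
tool_pos: [0.5399, -0.1201, 0.0876]
orientation: [-2.089, -2.345, -0.001]
force: [-2.1, 6.5, 4.3]
opening: 0.0244
```

```bash
python3 - <<'E'
from h import *
delta([.5365,-.0944,.0885])
E
```

```text
t 14.075 tcp [ 0.5399 -0.1201  0.0876] q [-0.31  0.11  1.76  0.    1.28 -0.43] F [-2.1  6.5  4.3] tau [ 1.25  0.27 -0.01] open 0.0244 tooly deg 6.604430135993069
cm tool [ 2.59 -0.04 -0.09]
```

Left cheek is at about 6.5 mm. Going on to the mirrored -29 mm for the right one.

Request:
step_arm(
  deltas=[
    {"offset": [-0.1,0,0],"roll": 0},
    {"offset": [-0.1,0,0],"roll": 0},
    {"offset": [-0.1,0,0],"roll": 0},
    {"offset": [0,0,0],"roll": 0},
    {"offset": [0,0,0],"roll": 0},
  ],
)

```text
t: 14.7
tool_pos: [0.5402, -0.1226, 0.0874]
orientation: [-2.089, -2.345, -0.002]
force: [-1.5, 7.5, 3.0]
opening: 0.0242
```

```bash
python3 - <<'E'
from h import *
delta([.5365,-.0944,.0885])
T=cams.read_camera('top')
for t in('cheek_left_lip','cheek_right_lip','stand'):
    for d in cams.pinpoint(T,t)[:2]: print(t,d['xy'],round(d['score'],2),np.round(atz(T,d['xy'],.057),4))
W=cams.read_camera('wrist')
save(W,'w7.png')
for t in('cheek_right_lip','cheek_left_lip'):
    for d in cams.pinpoint(W,t)[:2]: print(t,d['xy'],round(d['score'],2),np.round(atz(W,d['xy'],.057),4))
S=cams.read_camera('side'); 
a=T['pixels'][175:285,300:410];b=S['pixels'][200:290,275:365];f=lambda i:cv2.resize(i,(400,400),interpolation=cv2.INTER_CUBIC)
cv2.imwrite('pics/c7.png',np.hstack([f(a),f(b)])[:,:,::-1])
E
```

```text
t 14.7 tcp [ 0.5402 -0.1226  0.0874] q [-0.32  0.11  1.76  0.    1.28 -0.43] F [-1.5  7.5  3. ] tau [1.54 0.18 0.02] open 0.0242 tooly deg 6.613942103854768
cm tool [ 2.84 -0.04 -0.11]
cheek_left_lip [350.5, 231.6] 0.74 [ 0.5324 -0.0732  0.057 ]
cheek_right_lip [472.5, 303.1] 0.43 [ 0.3619 -0.3369  0.057 ]
cheek_right_lip [369.4, 228.3] 0.4 [ 0.5388 -0.1165  0.057 ]
stand [357.3, 234.3] 0.91 [ 0.5256 -0.0884  0.057 ]
cheek_left_lip [319.9, 186.2] 0.84 [ 0.5334 -0.0724  0.057 ]
```

The top view puts the lips about 43 mm apart (31 when closed), so both have moved roughly 6 mm. One more mm, then back to upright.

Request:
step_arm(
  deltas=[
    {"offset": [-0.12,0,0],"roll": 0},
    {"offset": [0,0,0],"roll": 0},
    {"offset": [0,0,0],"roll": 0},
    {"offset": [0,0,0],"roll": 0},
  ],
)

```text
t: 15.6
tool_pos: [0.5402, -0.1232, 0.0873]
orientation: [-2.088, -2.345, -0.003]
force: [-1.8, 10.0, 4.0]
opening: 0.024
```

Request:
step_arm(
  deltas=[
    {"offset": [0.3,0,0],"roll": 0},
    {"offset": [0.3,0,-0.02],"roll": 0},
    {"offset": [0.3,0,-0.02],"roll": 0},
    {"offset": [0.3,0,-0.02],"roll": 0},
    {"offset": [0.3,0,-0.02],"roll": 0},
    {"offset": [0.3,0,-0.02],"roll": 0},
    {"offset": [0.3,0,-0.02],"roll": 0},
    {"offset": [0.3,0,-0.01],"roll": 0},
    {"offset": [0.3,0,-0.01],"roll": 0},
    {"offset": [0.23,0,0],"roll": 0},
    {"offset": [0,0,0],"roll": 0},
    {"offset": [0,0,0],"roll": 0},
  ],
)

```text
t: 17.1
tool_pos: [0.5367, -0.0955, 0.0882]
orientation: [-2.09, -2.345, -0.0]
force: [0.8, -0.5, -0.8]
opening: 0.0242
```

```bash
python3 - <<'E'
from h import *
delta([.5365,-.0944,.0885])
T=cams.read_camera('top');S=cams.read_camera('side'); 
for t in('cheek_left_lip','cheek_right_lip'):
    for d in cams.pinpoint(T,t)[:2]: print(t,d['xy'],round(d['score'],2),np.round(atz(T,d['xy'],.057),4))
a=T['pixels'][175:285,300:410];b=S['pixels'][200:290,275:365];f=lambda i:cv2.resize(i,(400,400),interpolation=cv2.INTER_CUBIC)
cv2.imwrite('pics/c8.png',np.hstack([f(a),f(b)])[:,:,::-1])
E
```

```text
t 17.1 tcp [ 0.5367 -0.0955  0.0882] q [-0.27  0.09  1.78  0.    1.28 -0.39] F [ 0.8 -0.5 -0.8] tau [-0.39 -0.3  -0.  ] open 0.0242 tooly deg 6.591556280230446
cm tool [ 0.11 -0.01 -0.03]
cheek_right_lip [368.9, 228.8] 0.51 [ 0.5376 -0.1153  0.057 ]
cheek_right_lip [186.4, 226.3] 0.25 [0.5562 0.3006 0.057 ]
```

```bash
python3 - <<'E'
from h import *
p=cams.read_camera('wrist')
s=robot.read_state()
Tt=np.eye(4);Tt[:3,:3]=R.from_rotvec(s['orientation']).as_matrix();Tt[:3,3]=s['tool_pos']
CT=np.array(p['extrinsics'])@Tt
w3=cv2.imread('pics/w3.png')[:,:,::-1]
T0=np.eye(4);T0[:3,:3]=R.from_rotvec([-2.088,-2.344,.002]).as_matrix();T0[:3,3]=[.5343,-.0952,.085]
p0=dict(p);p0['extrinsics']=CT@np.linalg.inv(T0)
print('pred ring row w3/now', proj(p0,[.535,-.080,.044]),proj(p,[.535,-.080,.044]))
tiles=[cv2.resize(im[190:345,240:410],(400,365),interpolation=cv2.INTER_CUBIC) for im in (w3,p['pixels'])]
c8=cv2.resize(cv2.imread('pics/c8.png')[:,:,::-1],(400,200))
cv2.imwrite('pics/c9.png',np.hstack(tiles)[:,:,::-1])
c=cv2.imread('pics/c9.png'); c8=cv2.resize(cv2.imread('pics/c8.png'),(470,235)); c8=cv2.copyMakeBorder(c8,0,0,0,330,0)
cv2.imwrite('pics/c9.png',np.vstack([c,c8]))
E
```

```text
pred ring row w3/now [326.06957013 244.62065542] [322.02159893 242.25158653]
```

View pics/c9.png

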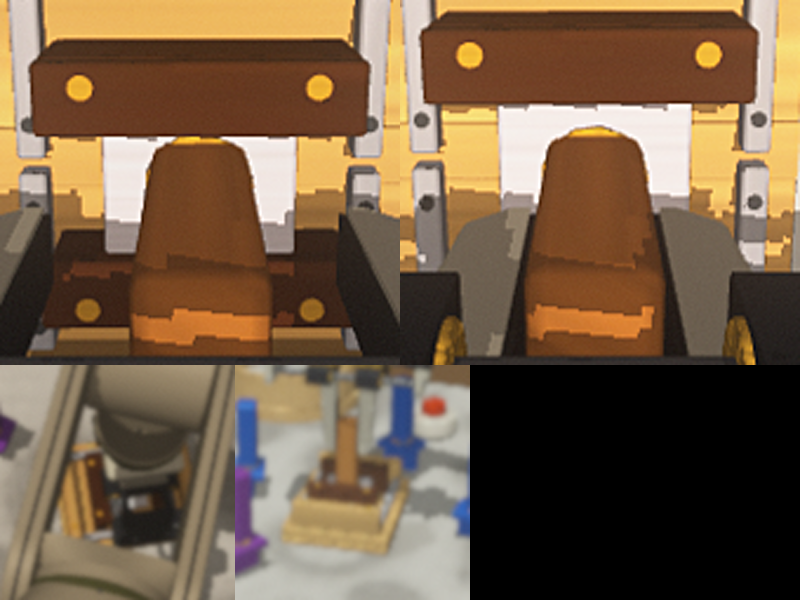

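Handle base ring sits where it should (shift of -3.4 px against -2.4 predicted), so the stamp is upright to about 0.02 rad. I'll centre by +1 mm, then start the lift gently.

Request:
step_arm(
  deltas=[
    {"offset": [0.11,0,0],"roll": 0},
    {"offset": [0,0,0],"roll": 0},
    {"offset": [0,0,-0.2],"roll": 0},
    {"offset": [0,0,-0.2],"roll": 0},
    {"offset": [0,0,-0.2],"roll": 0},
    {"offset": [0,0,-0.2],"roll": 0},
    {"offset": [0,0,-0.2],"roll": 0},
    {"offset": [0,0,0],"roll": 0},
  ],
)

```text
t: 18.35
tool_pos: [0.5369, -0.0947, 0.0988]
orientation: [2.09, 2.345, 0.0]
force: [-1.2, -2.9, -0.5]
opening: 0.0239
```

```bash
python3 - <<'E'
from h import *
delta([.5365,-.0944,.0885])
E
```

```text
t 18.35 tcp [ 0.5369 -0.0947  0.0988] q [-0.27  0.07  1.77  0.    1.29 -0.38] F [-1.2 -2.9 -0.5] tau [-0.81  0.06 -0.02] open 0.0239 tooly deg 6.591135468192575
cm tool [ 0.03 -0.03  1.03]
```

The lift is free so far (Fz about 0, small side force). Continuing.

Request:
step_arm(
  deltas=[
    {"offset": [-0.05,0,-0.2],"roll": 0},
    {"offset": [0,0,-0.2],"roll": 0},
    {"offset": [0,0,-0.2],"roll": 0},
    {"offset": [0,0,-0.2],"roll": 0},
    {"offset": [0,0,-0.2],"roll": 0},
    {"offset": [0,0,-0.2],"roll": 0},
    {"offset": [0,0,0],"roll": 0},
  ],
)

```text
t: 19.23
tool_pos: [0.5369, -0.0952, 0.1107]
orientation: [2.09, 2.345, 0.0]
force: [-0.2, 0.1, -1.4]
opening: 0.0236
```

```bash
python3 - <<'E'
from h import *
delta([.5365,-.0944,.0885])
E
```

```text
t 19.225 tcp [ 0.5369 -0.0952  0.1107] q [-0.27  0.06  1.76  0.    1.32 -0.38] F [-0.2  0.1 -1.4] tau [-0.07 -0.11  0.02] open 0.0236 tooly deg 6.59015394923454
cm tool [ 0.09 -0.04  2.22]
```

Request:
step_arm(
  deltas=[
    {"offset": [0,0,-0.4],"roll": 0},
    {"offset": [0,0,-0.5],"roll": 0},
    {"offset": [0,0,-0.5],"roll": 0},
    {"offset": [0,0,-0.6],"roll": 0},
    {"offset": [0,0,-0.6],"roll": 0},
    {"offset": [0,0,-0.5],"roll": 0},
    {"offset": [0.04,0,-0.5],"roll": 0},
    {"offset": [0,0,-0.3],"roll": 0},
    {"offset": [0,0,0],"roll": 0},
    {"offset": [0,0,0],"roll": 0},
    {"offset": [0,0,0],"roll": 0},
  ],
)

```text
t: 20.6
tool_pos: [0.5366, -0.0948, 0.1492]
orientation: [-2.09, -2.345, 0.0]
force: [0.1, -0.8, -1.2]
opening: 0.024
```

```bash
python3 - <<'E'
from h import *
delta([.536,-.094,.0885])
p=cams.read_camera('wrist');S=cams.read_camera('side')
for t in('stamp','stand_slot','cheek_left_lip'):
    for d in cams.pinpoint(S,t)[:4]: print(t,np.round(d['xy'],1),round(d['score'],2))
tcp=robot.read_state()['tool_pos']; foot=tcp+[0,0,.0188-.098]
print('foot',foot,'pred side px upright',proj(S,foot),'grip',proj(S,tcp+[0,0,.0188]))
M=R.from_rotvec(robot.read_state()['orientation']).as_matrix()
pr=tcp+M[:,0]*.0145+np.array([0,0,.0188-.0620]); print('ring pred',proj(p,pr))
a=cv2.resize(p['pixels'][170:350,235:415],(400,400),interpolation=cv2.INTER_CUBIC);b=cv2.resize(S['pixels'][185:275,275:365],(400,400),interpolation=cv2.INTER_CUBIC)
cv2.imwrite('pics/c10.png',np.hstack([a,b])[:,:,::-1])
E
```

```text
t 20.6 tcp [ 0.5366 -0.0948  0.1492] q [-0.27  0.03  1.73 -0.    1.39 -0.38] F [ 0.1 -0.8 -1.2] tau [-0.   -0.1  -0.02] open 0.024 tooly deg 6.588499314831686
cm tool [ 0.08 -0.04  6.07]
stamp [320.  239.3] 0.86
stamp [339.4 241.2] 0.81
stamp [273.6 278.5] 0.81
stamp [370.2 269. ] 0.71
stand_slot [317.  256.2] 0.69
stand_slot [320.3 234.3] 0.49
cheek_left_lip [314.  246.9] 0.75
foot [ 0.53669035 -0.09478755  0.07014913] pred side px upright [317.69073807 236.54773771] grip [318.07772352 205.95430041]
ring pred [322.03105444 244.62705796]
```

View pics/c10.png

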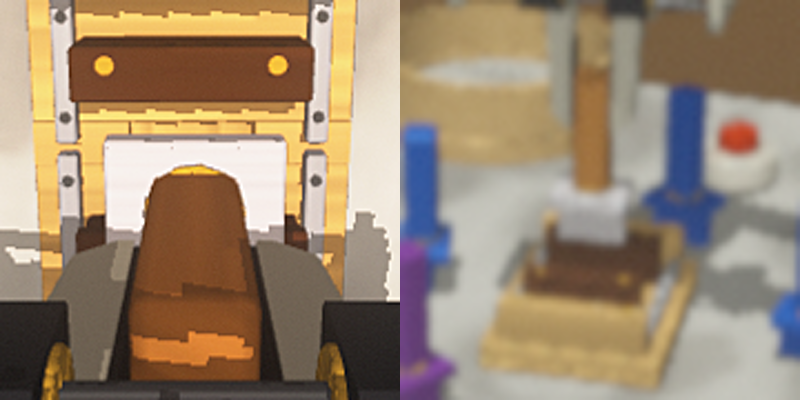

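Picture: stamp hanging upright over the slot, left cheek visibly back, metal flange and bar above the cheeks. The side-view foot (about row 239) lies a little below the predicted 236.5, so I'll check for slip in the grip numerically.

```bash
python3 - <<'E'
from h import *
S=cams.read_camera('side'); delta([.536,-.094,.1492])
print('slot pred',proj(S,[.536,-.094,.008]),'seen start (319,255)')
ex=np.array([np.cos(.115),np.sin(.115),0]);ey=np.array([-ex[1],ex[0],0])
for z in(.0701,.064):
    c=np.array([.5366,-.0948,z])
    print(z,'bar bottom corners +y',[np.round(proj(S,c+s*.022*ex+.007*ey),1) for s in(-1,1)],'flange bottom',[np.round(proj(S,c+s*.025*ex+.02*ey+[0,0,.026]),1) for s in(-1,1)],'flange top',[np.round(proj(S,c+s*.025*ex+.02*ey+[0,0,.036]),1) for s in(-1,1)])
h=S['pixels'][222:246].astype(int)
for c in (312,316,320,324): print(c,[(r+222,tuple(map(int,h[r,c]))) for r in range(4,22,1)] if c in(316,320) else '')
E
```

```text
t 20.9 tcp [ 0.5367 -0.0948  0.1494] q [-0.27  0.03  1.73 -0.    1.39 -0.38] F [ 0.5 -0.9 -2.2] tau [-0.03 -0.07  0.  ] open 0.0241 tooly deg 6.591681956202276
cm tool [ 0.09 -0.06  0.02]
slot pred [317.58833613 255.07423067] seen start (319,255)
0.0701 bar bottom corners +y [array([324.5, 238.4]), array([309.9, 236.8])] flange bottom [array([324.8, 232.5]), array([307.9, 230.6])] flange top [array([324.8, 229.3]), array([307.9, 227.5])]
0.064 bar bottom corners +y [array([324.5, 240.3]), array([309.9, 238.6])] flange bottom [array([324.7, 234.4]), array([307.9, 232.5])] flange top [array([324.8, 231.3]), array([307.9, 229.4])]
312 
316 [(226, (165, 125, 74)), (227, (177, 148, 109)), (228, (189, 174, 156)), (229, (195, 190, 184)), (230, (190, 190, 187)), (231, (180, 179, 177)), (232, (166, 164, 162)), (233, (158, 156, 154)), (234, (156, 154, 152)), (235, (157, 154, 152)), (236, (155, 153, 150)), (237, (149, 147, 144)), (238, (132, 127, 123)), (239, (106, 95, 87)), (240, (88, 70, 59)), (241, (83, 63, 50)), (242, (86, 64, 51)), (243, (85, 61, 48))]
320 [(226, (150, 111, 71)), (227, (158, 130, 102)), (228, (176, 163, 151)), (229, (188, 182, 177)), (230, (187, 185, 182)), (231, (181, 179, 177)), (232, (173, 172, 169)), (233, (165, 163, 160)), (234, (159, 157, 154)), (235, (157, 155, 153)), (236, (156, 154, 152)), (237, (155, 154, 151)), (238, (151, 146, 145)), (239, (128, 122, 117)), (240, (100, 86, 80)), (241, (85, 65, 53)), (242, (84, 63, 47)), (243, (83, 61, 47))]
324
```

Visible bottom edge at about row 239 puts the underside at 65–70 mm, clear of the 57 mm cheeks. Adding 4 mm of margin, settling, then handing in.

Request:
step_arm(
  deltas=[
    {"offset": [0,0,-0.2],"roll": 0},
    {"offset": [0,0,-0.2],"roll": 0},
    {"offset": [0,0,0],"roll": 0},
    {"offset": [0,0,0],"roll": 0},
    {"offset": [0,0,0],"roll": 0},
    {"offset": [0,0,0],"roll": 0},
    {"offset": [0,0,0],"roll": 0},
  ],
)

```text
t: 21.78
tool_pos: [0.5367, -0.0948, 0.1534]
orientation: [-2.09, -2.345, 0.0]
force: [-0.0, -0.4, -1.9]
opening: 0.0236
```

```bash
python3 - <<'E'
from h import *
delta([.536,-.094,.153]); print(np.round(robot.read_state()['dq'],3))
print(robot.close_job())
E
```

```text
t 21.775 tcp [ 0.5367 -0.0948  0.1534] q [-0.27  0.02  1.72  0.    1.4  -0.38] F [-0.  -0.4 -1.9] tau [-0.09 -0.08  0.01] open 0.0236 tooly deg 6.590927966201304
cm tool [ 0.08 -0.06  0.04]
[-0.    -0.    -0.001 -0.    -0.001  0.   ]
the job is handed in; nothing more can be done
None
```

The stamp is out of the stand and I handed the job in at 21.8 s (limit 51 s), still holding it upright over the slot. I gripped the wooden handle with the jaws along the stand's x axis, so it could pivot in the pads. I rocked it first to the left cheek and then to the right, brought it back upright and lifted it straight up.

Last checks:
- **Left cheek:** pushed back about 6.5 mm, measured in the wrist picture.
- **Right cheek:** about 6 mm, from a rough top-view reading. I never saw it directly; the free lift agrees.
- **Forces:** readings between moves stayed at or below about 10 N while rocking, and about 3 N sideways during the lift.
- **Final hold:** fingers closed on the handle at 23.6 mm, vertical force -1.9 N (the stamp's weight), arm still. Lean is about 0.01–0.02 rad.
- **Height:** the grip position puts the underside at about 74 mm. The side-camera edge, taken before the last 4 mm lift, put it about 4–5 mm lower. That may be a slight slip or calibration error; either way it is at least 10 mm above the 57 mm cheeks.

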